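Zero the gauge, then hold a rack bracket to the fence

ROBOT

A 6-joint arm with a two-finger parallel gripper is mounted at the origin on the work surface. World frame = base frame: x ahead of the robot, y to its left, z up, the work surface at z = 0. Lengths are in m, angles in rad, forces in N, time in s.
With the tool pointing down it reaches from about 0.35 to 0.975 m from the base axis. Payload 7.1 kg.
Tool frame: the origin (TCP) lies midway between the tips of the shut fingers; the grasp point (between the pads) lies 19 mm behind it (bot.hold_point_z is the distance from the TCP to the grasp point, in m); z points along the fingers, y is the direction in which the jaws open and shut (so a half turn about z gives the same grasp; the last joint's range is limited). The gripper opens to 88 mm and grips with 3 to 60 N. Pads are 20 mm wide; open, the fingers measure 115 mm over their backs; the gripper's body (75 mm by 178 mm) begins 61 mm behind the grasp point.
Start: joints at [1.297, 0.423, 1.63, -0, 1.089, -0.019], TCP at [0.158, 0.605, 0.223] pointing down, gripper open.
Joint ranges: [-3, 3], [-0.9, 2.11], [0.09, 2.58], [-1.31, 4.45], [0.11, 2.69], [-2.54, 2.54]. Speed limits (rad/s): [2.39, 2.39, 3.01, 3.14, 3.14, 3.14].

INTERFACE

Orientations are given as a unit quaternion [x, y, z, w].
In Python, from rig import bot, viewer, order gives the robot as it stands.
- The arm moves only by the tool drive_tool, never from a script. Its arguments are lists of equal length, an entry for each row: "gripper": the opening, from 0 (shut) to 1 (fully open); "xyz": the shift along the tool's x, y, z in mm, a list of three; "turn": the turn about the tool's z in rad. In form: {"gripper": [gripper, ...], "xyz": [[tx, ty, tz], ...], "turn": [turn, ...]}. A call has 1 to 12 rows; each row shifts and turns the commanded pose from where the row before left it, along the tool's axes as they then stand; what a row does not reach is not made up. A row lasts 1/12 s, in which the tool goes at most 41.7 mm and 7.16 degrees, less where a joint would pass 70% of its speed; a pose out of reach is approached as far as the arm can. A call with a gripper value outside its range is refused whole. The fingers move at their own pace and stop on an object; the grip force is fixed at half the most. Time passes only in rows, so rows that do not move let the fingers close. It gives the time, the measured TCP pose, the force and the opening at its end, in the units of the state.
- bot.observe(): the state, without advancing time (a new reading comes with each control period).
- viewer.snapshot(name): name is "side" or "top" or "wrist"; returns (picture, depth): 384x512x3 uint8, blue, green, red; 384x512 float32, m along the optical axis (not along the pixel's ray), 0 where there is no reading.
- viewer.camera_model(name): a dict with "vertical_fov" (degrees; the focal length in pixels is half the picture's height over the tangent of half this angle, whatever the lens; pixels are square), "cx", "cy" (the principal point, pixels), "cam_to_world" (4x4, takes a point from camera to world coordinates). Camera axes: x right, y down, z forward; pixel columns grow to the right and rows downward; lengths in m; the calibration is good to about 2 mm. A picture is of the moment at which its call begins: read the wrist's pose just before it. camera_model takes no time and is no camera call; for the wrist camera it gives the pose at the moment of the call.
- order.sign_off(): hands the job in, once; it reports no verdict.
The state is a dict: "time_s": time; "qpos": joint angles; "joint_vel": joint speeds; "joint_efforts": joint torques, N m; "position": TCP position; "eef_rot": TCP orientation; "force": force on the tool from outside, world axes, zero at the start; "moment": the same for the moment, N m; "width": opening from 0.0 (shut) to 1.0 (fully open).
Only numpy, scipy, OpenCV 4.12 (cv2) and the standard library are available. Lean on these libraries where they do the work, as an engineer would, in place of code of your own. Each camera call takes 0.05 s, during which the arm holds its last target.

TASK

Zero the force gauge: take the stylus from its stand, push the recessed button on top of the gauge fully down with its tip, and put the stylus back in its stand. Then set the aluminium bracket upright on the white bed, between the fence's two side lugs, and press its front plate flat against the sprung fence with a steady 10 newtons (give or take 4; never shove the fence to the end of its travel), and finish still holding it there like that, so that a colleague can bolt it. Leave the bottle, jar and tape roll alone.

Things in the scene. Friction and masses are not known exactly. Their poses are not given: they have to be found in the camera images.
- stylus: Stylus, 115 mm long, 50 g, standing tip down in the stand. Origin at the tip's end, z from tip to handle. Steel shank 6 mm across from z 0 to 45, collar 22 mm across from z 45 to 51, round black handle 15 mm across from z 51 to 115. In the stand the collar rests on the stand's top, the tip's end 5 mm above the bench.
- stand: White plastic block 60 x 60 x 50 mm high, fixed to the bench, with one vertical through hole 13 mm in diameter in the middle of its top, which holds the stylus. Origin: centre of its underside, on the bench (the hole's axis), z up. The stylus is back in its stand when it is let go there, upright, with the collar down on the top.
- fixture: Fixture fixed to the bench. Level x axis: the direction in which the bracket is pushed; y across, z up. Origin on the bench under the middle of the resting fence's front face. White bed 15 mm thick, x -125 to +175, y -75 to +75. Grey force gauge behind the fence: x 65 to 165, y -45 to +45, top 75 mm above the bench, with a small display.
- recess_mouth (a point): Centre of the mouth of the round recess in the gauge's top (75 mm above the bench): a vertical hole 18 mm in diameter. The black zero button, 15 mm in diameter, lies 8 mm below the mouth and goes down a further 4 mm. Its spring takes 1 N to start and 5 N to push fully down; it comes back up by itself.
- zero_button (a joint): Travel of the zero button in m: 0 up, 0.004 fully down.
- button_cap: The black cap of the zero button at the bottom of the recess, 15 mm in diameter; origin at the centre of its top face.
- fence: Steel upright plate 122 mm wide (y), 12 thick (x), 17 to 79 mm above the bench, on a sprung carriage sliding along the fixture's +x. Two side lugs stand 24 mm out from its front, 104 mm apart inside, 17 to 51 mm above the bench. Axes as the fixture's, front faces -x; origin on the bench below the middle of its front face, moving with it.
- fence_face (a point): Middle of the fence's front face at the height of the bed's top (15 mm above the bench); it moves with the fence. Axes as the fixture's.
- carriage (a joint): How far the fence has been pushed back along the fixture's +x, in m: 0 at rest, end of travel 0.016. The spring pushes back with 1 N plus 2 N per mm: 10 N at 0.0045.
- bracket: Aluminium bracket, 0.2 to 0.42 kg, upright on its sole. Origin: centre of the sole's underside; x to its front, z up. Sole 90 (x) x 80 (y) x 6 mm. Front plate 80 wide, 60 high, 6 thick, outer face at x +45. Behind it at y 0 an upright rib 10 mm thick in y: from x -18 to +39 it reaches z 62 (grip it here, across y), from x -44 to -18 only z 26.
- bracket_face (a point): Middle of the lower edge of the bracket's front face, at bracket x +45 mm, at the height of the sole's underside.
- spray_bottle: Bystander: clear plastic bottle, 60 mm in diameter, 170 mm high; origin at the centre of its underside.
- jar: Bystander: amber jar, 70 mm in diameter, 85 mm high; origin at the centre of its underside.
- tape_roll: Bystander: roll of brown tape lying flat, 84 mm in outer diameter, 24 mm high; origin at the centre of its underside.
Things that resemble listed ones, but are neither listed nor needed, are in the scene too. What is shaped like the stylus but red is not meant. What is shaped like the bracket but pink or red is not meant.

How it is judged:
On the way, in this order (a step that is already met when the one before it is completed fails the run):
1. the zero button is pushed down with the tip of the held stylus (value of joint zero_button above 0.003 m and contact force between stylus and button_cap above 0.5 N and contact force between the fingers and stylus above 0.5 N), for 0.1 s.
2. the button is up again and the stylus stands in its stand, let go (horizontal distance between stylus and stand below 0.006 m and z of stylus in the frame of stand between -0.002 and 0.011 m and angle between stylus's own z axis and vertical below 0.12 rad and contact force between the fingers and stylus below 0.1 N and value of joint zero_button below 0.0012 m), for 0.2 s.
At the end, for the whole second after the job is handed in: Bracket held at rest on the bed (5 mm), square and upright (4 deg), between the lugs (14 mm of middle), front face on the fence (4 mm), pressing 6 to 14 N through the last second; stylus let go upright in its stand (6 mm), collar down; zero button up (all of step 2 and contact force between bracket and fence between 6 and 14 N and x of bracket_face in the frame of fence_face between -0.004 and 0.004 m and y of bracket_face in the frame of fence_face between -0.014 and 0.014 m and z of bracket_face in the frame of fence_face between -0.003 and 0.005 m and angle between the x axis of bracket and the x axis of fence, either way round below 0.07 rad and angle between bracket's own z axis and vertical below 0.07 rad and contact force between the fingers and bracket above 1 N and linear speed of bracket below 0.01 m/s); the arm keeps its last pose, push and grip.
It fails at once if the fence is shoved to the end of its travel (value of joint carriage above 0.0145 m).
It fails at once if a bystander is moved by more than 25 mm (distance of any of spray_bottle, jar, tape_roll from where it was at the start of the episode above 0.025 m).
It also fails if it takes over 64 s, if anything falls off the work surface, if the arm or the gripper's body presses on something with over 40 N, if the wrist force passes 120 N, or if a joint passes its speed limit or range.

## Working session

There is one attempt and no reset: what is moved stays moved. The work goes in short steps, Python scripts to look and compute and a tool call to move; the robot and the scene stay as the last step left them, time stands still between calls to the robot, and variables do not carry over. Pictures are saved under pics/ and viewed, and the job is handed in when it is done.

Besides the shell and the picture viewer there is one more tool, called after "Call:" as name([rows], argument=value, ...), one row to a line, values as JSON. drive_tool: Moves the arm, as the interface text tells. Its arguments: {"type":"object","properties":{"gripper":{"type":"array"},"xyz":{"type":"array"},"turn":{"type":"array"}},"required":["gripper","xyz","turn"]}

```bash
ls; mkdir -p pics
python3 - <<'E'
from rig import bot,viewer
import cv2,numpy as np
print(bot.observe())
for n in ("side","top"):
    p,d=viewer.snapshot(n); cv2.imwrite(f"pics/{n}0.png",p); np.savez(f"{n}0.npz",p=p,d=d)
    print(viewer.camera_model(n))
E
```

```text
pics
{'time_s': 0.0, 'qpos': array([ 1.29696041e+00,  4.23830631e-01,  1.63069077e+00,  4.10486687e-06,
        1.08862548e+00, -1.90090842e-02]), 'joint_vel': array([ 0.00060615, -0.00029865, -0.00047912, -0.00017723,  0.00158906,
        0.0023    ]), 'joint_efforts': array([ 3.25545725e-04, -5.44631982e+01, -2.73657399e+01,  6.43350673e-02,
        2.28918577e-02, -1.13746294e-04]), 'position': array([0.1573748 , 0.6042762 , 0.22190779]), 'eef_rot': array([ 1.27069863e-01,  9.91893465e-01, -7.68533192e-04, -1.15179068e-04]), 'force': array([-0.40308554,  0.18187912, -0.289983  ]), 'moment': array([ 0.04040208, -0.0351626 , -0.00347434]), 'width': 0.999164935077151}
{'vertical_fov': 52.55695050500605, 'cx': 257.96078364391235, 'cy': 193.24650440830436, 'cam_to_world': array([[-0.98798188, -0.09145329,  0.12461181,  0.3827751 ],
       [-0.15454125,  0.59992515, -0.78498842,  0.95842064],
       [-0.00296799, -0.794812  , -0.60684848,  0.82366494],
       [ 0.        ,  0.        ,  0.        ,  1.        ]])}
{'vertical_fov': 46.817017647821245, 'cx': 254.433704520645, 'cy': 188.34022726241736, 'cam_to_world': array([[ 0.0137194 , -0.98294104,  0.18340852,  0.26819259],
       [-0.99982902, -0.0112113 ,  0.01470494, -0.05496687],
       [-0.01239784, -0.1835789 , -0.98292679,  1.52912233],
       [ 0.        ,  0.        ,  0.        ,  1.        ]])}
```

View pics/side0.png

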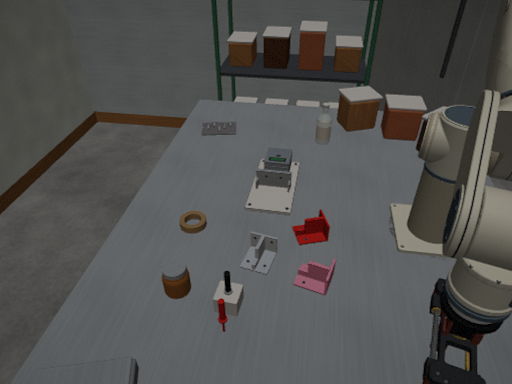

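View pics/top0.png

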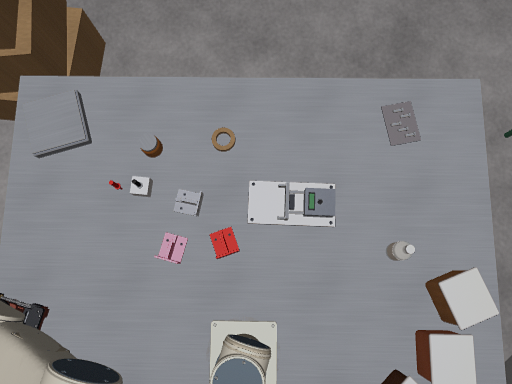

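Side view: black-handled stylus in the white stand at (228,282), with the red decoy at (222,312). The aluminium bracket is at (260,252); the pink (315,275) and red (312,230) ones are decoys. The fixture is at (275,180). Next I'll look at enlarged crops.

```bash
cat > h.py <<'E'
import numpy as np,cv2
from rig import bot,viewer
def ray(m,u,v):
    f=192/np.tan(np.radians(m['vertical_fov']/2)); T=m['cam_to_world']
    return T[:3,3],T[:3,:3]@np.array([(u-m['cx'])/f,(v-m['cy'])/f,1.])
def atz(m,u,v,z):
    o,d=ray(m,u,v); return o+d*(z-o[2])/d[2]
def atd(m,u,v,dep):
    o,d=ray(m,u,v); return o+d*dep
def proj(m,P):
    f=192/np.tan(np.radians(m['vertical_fov']/2)); T=m['cam_to_world']
    c=T[:3,:3].T@(np.array(P)-T[:3,3]); return f*c[0]/c[2]+m['cx'],f*c[1]/c[2]+m['cy']
def crop(p,x0,y0,w,h,k,name):
    c=cv2.resize(p[y0:y0+h,x0:x0+w],None,fx=k,fy=k,interpolation=cv2.INTER_CUBIC)
    for i in range(0,w,10): cv2.putText(c,str(x0+i),(i*k,8),0,.3,(0,255,255),1);cv2.line(c,(i*k,9),(i*k,14),(0,255,255),1)
    for i in range(0,h,10): cv2.putText(c,str(y0+i),(0,i*k+4),0,.3,(0,255,255),1)
    cv2.imwrite(name,c)
E
python3 - <<'E'
from h import *
t=np.load('top0.npz')['p'];s=np.load('side0.npz')['p']
crop(t,100,165,110,75,7,'pics/t1.png'); crop(t,240,170,110,70,7,'pics/t2.png')
crop(s,205,225,100,100,6,'pics/s1.png'); crop(s,240,140,70,75,8,'pics/s2.png')
E
```

```text
(no output)
```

View pics/t1.png

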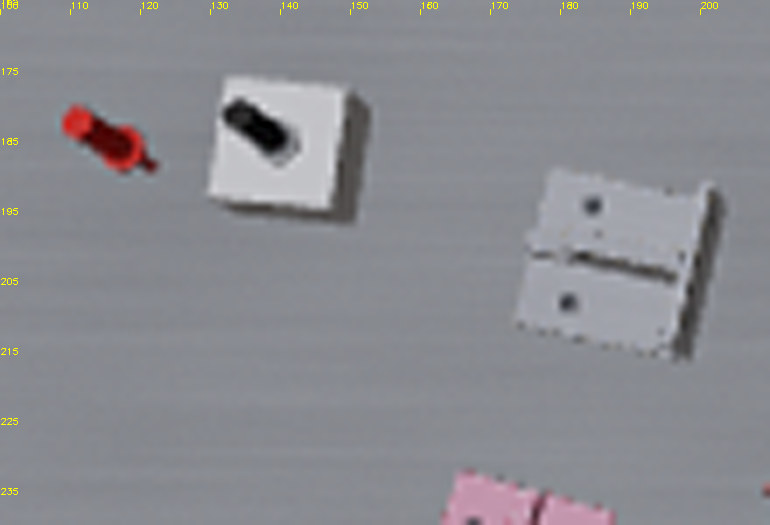

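View pics/t2.png

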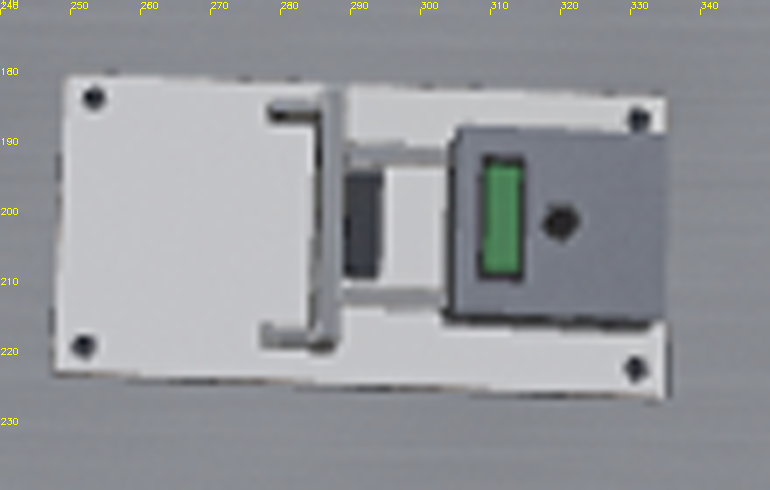

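View pics/s1.png

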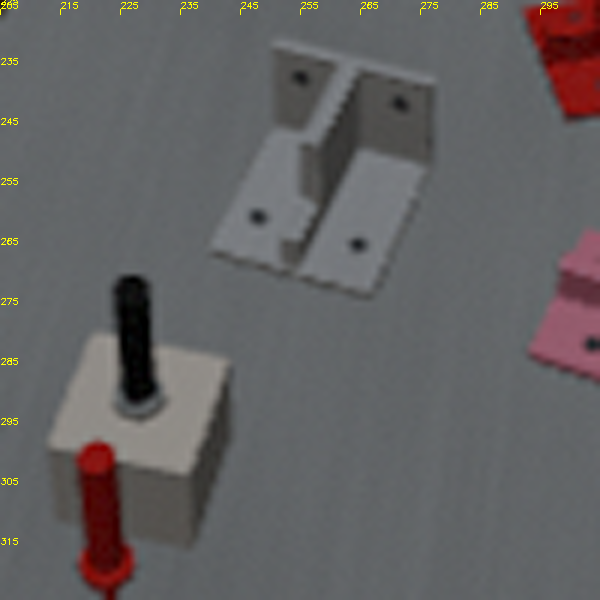

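View pics/s2.png

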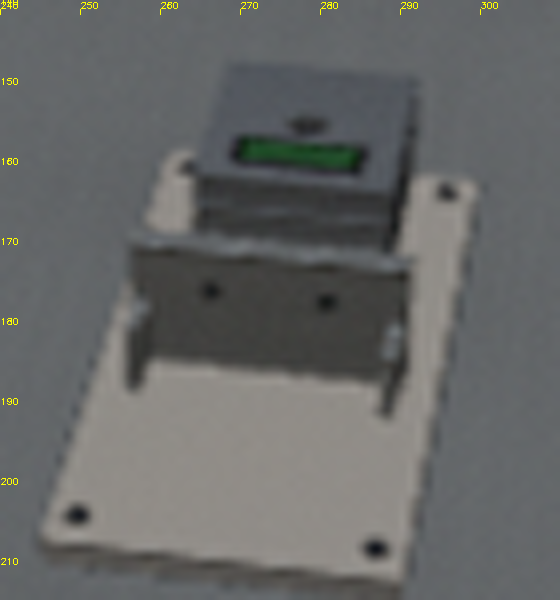

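Run:
```python
from h import *
t=viewer.camera_model('top');s=viewer.camera_model('side')
np.set_printoptions(precision=4,suppress=True)
T=lambda x,y,z,x0=100,y0=165:atz(t,x/7+x0-.5+.07,y/7+y0-.43,z)
S1=lambda x,y,z:atz(s,x/6+205-.42,y/6+225-.42,z)
S2=lambda x,y,z:atz(s,x/8+240-.44,y/8+140-.44,z)
c=np.array([T(*a,.05) for a in((225,75),(352,90),(333,210),(208,195))]);print('stand',c,c.mean(0),np.linalg.norm(np.diff(c,axis=0),axis=1))
print('handle',T(237,108,.12),S1(131,285,.12),'collar',T(283,148,.056),S1(139,402,.056))
c=np.array([S1(*a,.05) for a in((98,332),(232,358),(190,473),(48,442))]);print('standS',c.mean(0))
print('red top',T(77,122,.115),'collar',T(125,150,.05),'tip',T(153,167,.0),'S',S1(97,455,.115))
print('red collar S',S1(106,570,.05))
print('recess',T(561,222,.075,240,170),S2(307,126,.075))
c=np.array([T(*a,.015,240,170) for a in((66,76),(664,97),(667,398),(54,374))]);print('bed',c,c.mean(0),np.linalg.norm(np.diff(c,axis=0),axis=1))
e=(c[1]+c[2]-c[0]-c[3])/2;print('fix x dir',e/np.linalg.norm(e),np.degrees(np.arctan2(e[1],e[0])))
c=np.array([S2(*a,.015) for a in((45,540),(405,582),(476,190),(165,152))]);print('bedS',c,c.mean(0))
print('sole rear',T(548,170,.006),T(517,325,.006), 'S',S1(211,255,.006),S1(372,297,.006))
print('plate top',T(712,184,.06),T(688,352,.06),'S',S1(273,42,.06),S1(435,80,.06))
```

```text
stand [[0.5849 0.388  0.05  ]
 [0.5781 0.3252 0.05  ]
 [0.5185 0.3311 0.05  ]
 [0.5252 0.3924 0.05  ]] [0.5517 0.3592 0.05  ] [0.0631 0.0598 0.0617]
handle [0.5543 0.3604 0.12  ] [0.5535 0.3619 0.12  ] collar [0.5477 0.3556 0.056 ] [0.5522 0.3679 0.056 ]
standS [0.5525 0.362  0.05  ]
red top [0.5478 0.4363 0.115 ] collar [0.547  0.4344 0.05  ] tip [0.5479 0.4362 0.    ] S [0.5493 0.4392 0.115 ]
red collar S [0.5489 0.4432 0.05  ]
recess [ 0.4984 -0.25    0.075 ] [ 0.4998 -0.2456  0.075 ]
bed [[ 0.5786 -0.013   0.015 ]
 [ 0.5712 -0.3099  0.015 ]
 [ 0.4217 -0.3084  0.015 ]
 [ 0.4297 -0.0095  0.015 ]] [ 0.5003 -0.1602  0.015 ] [0.297  0.1495 0.2991]
fix x dir [-0.0257 -0.9997  0.    ] -91.4745110165695
bedS [[ 0.5787 -0.0077  0.015 ]
 [ 0.4307 -0.0034  0.015 ]
 [ 0.4231 -0.2969  0.015 ]
 [ 0.5746 -0.308   0.015 ]] [ 0.5018 -0.154   0.015 ]
sole rear [0.5475 0.2359 0.006 ] [0.4692 0.2477 0.006 ] S [0.5485 0.242  0.006 ] [0.4714 0.2556 0.006 ]
plate top [0.5317 0.1461 0.06  ] [0.4501 0.1546 0.06  ] S [0.5339 0.1529 0.06  ] [0.4544 0.167  0.06  ]
```

Call:
drive_tool([
  [0, 0, 0],
  [0, 0, 0],
  [0, 0, 0],
  [0, 0, 0],
  [0, 0, 0],
  [0, 0, 0],
  [0, 0, 0],
  [0, 0, 0],
  [0, 0, 0],
  [0, 0, 0],
  [0, 0, 0],
], gripper=[1, 1, 1, 1, 1, 1, 1, 1, 1, 1, 1], turn=[0.12, 0.12, 0.12, 0.12, 0.12, 0.12, 0.12, 0.12, 0.12, 0.12, 0.116])

```text
time_s: 1.02
position: [0.1574, 0.6045, 0.2222]
eef_rot: [0.709, 0.705, -0.0, 0.0]
force: [-0.1, -0.5, 0.2]
width: 1.003
```

```bash
cat >> h.py <<'E'
def st():
    o=bot.observe();from scipy.spatial.transform import Rotation as R
    M=R.from_quat(o['eef_rot']).as_matrix()
    print('t',round(o['time_s'],2),'p',o['position'].round(4),'yang',round(np.degrees(np.arctan2(M[1,1],M[0,1])),2),'z',M[:,2].round(4),'F',o['force'].round(2),'w',round(o['width'],3))
    return o['position'],M
def to(P):
    p,M=st(); return (M.T@(np.array(P)-p)*1000).round(1)
E
python3 - <<'E'
from h import *
print(to((.552,.36,.222)))
E
```

```text
t 1.02 p [0.1574 0.6045 0.2222] yang -0.34 z [-2.e-04 -9.e-04 -1.e+00] F [-0.14 -0.49  0.18] w 1.003
[-242.2  396.     0.4]
```

Call:
drive_tool([
  [-20, 33, 0],
  [-20, 33, 0],
  [-20, 33, 0],
  [-20, 33, 0],
  [-20, 33, 0],
  [-20, 33, 0],
  [-20, 33, 0],
  [-20, 33, 0],
  [-20, 33, 0],
  [-20, 33, 0],
  [-20, 33, 0],
  [-22, 33, 0],
], gripper=[1, 1, 1, 1, 1, 1, 1, 1, 1, 1, 1, 1], turn=[0, 0, 0, 0, 0, 0, 0, 0, 0, 0, 0, 0])

```text
time_s: 2.02
position: [0.5548, 0.3616, 0.2223]
eef_rot: [0.707, 0.707, -0.0, -0.0]
force: [0.4, 0.6, -0.7]
width: 1.0
```

Run:
```python
from h import *
print(to((.552,.36,.222)))
m=viewer.camera_model('wrist')
p,d=viewer.snapshot('wrist');cv2.imwrite('pics/w1.png',p)
print(m); print(proj(m,(.552,.36,.12)),proj(m,(.552,.36,.056)),proj(m,(.548,.437,.115)))
st()
```

```text
t 2.02 p [0.5548 0.3616 0.2223] yang 0.01 z [-6.e-04 -3.e-04 -1.e+00] F [ 0.39  0.59 -0.71] w 1.0
[-1.6 -2.8  0.3]
{'vertical_fov': 58.12011742090097, 'cx': 255.04597743570994, 'cy': 187.80580405282137, 'cam_to_world': array([[ 9.99999877e-01,  4.89462426e-04, -7.65443510e-05,
         5.54860722e-01],
       [ 4.56056031e-04, -9.69856132e-01, -2.43677812e-01,
         4.27684032e-01],
       [-1.93508141e-04,  2.43677747e-01, -9.69856236e-01,
         3.83285278e-01],
       [ 0.00000000e+00,  0.00000000e+00,  0.00000000e+00,
         1.00000000e+00]])}
(np.float64(251.43540566719756), np.float64(189.6940753671902)) (np.float64(252.11938687492213), np.float64(173.2054684389895)) (np.float64(245.93055560433604), np.float64(88.1208673226184))
t 2.07 p [0.5604 0.3577 0.2224] yang -0.18 z [ 0.0032 -0.0014 -1.    ] F [ 2.73 -2.41  0.51] w 1.001
```

View pics/w1.png

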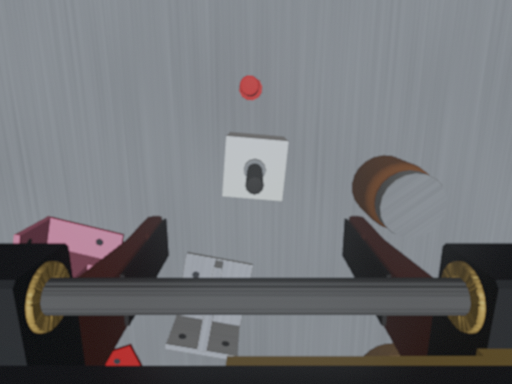

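The wrist view shows the stylus handle top at about (255,187), the stand around (255,167) and the red decoy at (250,88). The arm was still settling, so I'll let it rest and look again.

Call:
drive_tool([
  [0, 0, 0],
  [0, 0, 0],
  [0, 0, 0],
  [0, 0, 0],
], gripper=[1, 1, 1, 1], turn=[0, 0, 0, 0])

```text
time_s: 2.4
position: [0.5522, 0.3636, 0.2225]
eef_rot: [0.707, 0.708, -0.0, -0.0]
force: [0.5, -0.1, -0.1]
width: 1.003
```

Run:
```python
from h import *
st()
m=viewer.camera_model('wrist')
p,d=viewer.snapshot('wrist');crop(p,210,125,90,80,8,'pics/w2.png')
print(m['cam_to_world'][:3,3]);np.savez('w2.npz',p=p,d=d,T=m['cam_to_world']); print(proj(m,(.552,.36,.12)),proj(m,(.552,.36,.056)))
st()
```

```text
t 2.4 p [0.5522 0.3636 0.2225] yang 0.09 z [-7.e-04 -2.e-04 -1.e+00] F [ 0.47 -0.07 -0.07] w 1.003
[0.55223886 0.42974136 0.38350416]
(np.float64(254.67581362039033), np.float64(192.1560555094619)) (np.float64(254.76497231623046), np.float64(175.24667007076192))
t 2.45 p [0.5523 0.3638 0.2226] yang 0.1 z [-4.e-04 -1.e-04 -1.e+00] F [ 0.25  0.26 -0.28] w 1.006
```

View pics/w2.png

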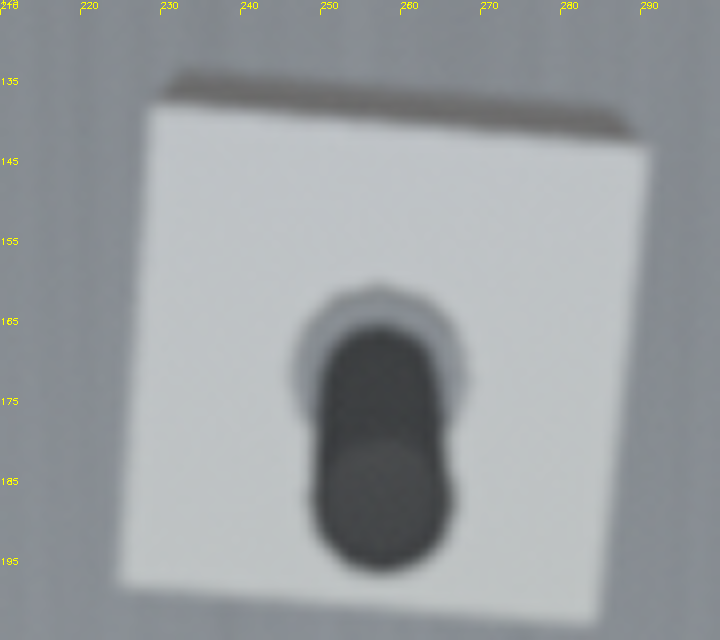

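Run:
```python
from h import *
m=viewer.camera_model('wrist');m['cam_to_world']=np.load('w2.npz')['T']
W=lambda x,y,z:atz(m,x/8+210-.44,y/8+125-.44,z)
print('handle',W(382,503,.12),'collar',W(380,372,.056))
c=np.array([W(*a,.05) for a in((150,103),(650,147),(600,622),(118,585))]);print(c.mean(0),np.linalg.norm(np.diff(c,axis=0),axis=1))
p,M=st();print((M.T@(np.array([.5545,.3625,.07])-p)*1000).round(1))
```

```text
handle [0.55406434 0.36384293 0.12      ] collar [0.55420879 0.36413478 0.056     ]
[0.55418214 0.36325525 0.05      ] [0.06036616 0.05982103 0.06068826]
t 2.45 p [0.5523 0.3638 0.2226] yang 0.1 z [-4.e-04 -1.e-04 -1.e+00] F [ 0.25  0.26 -0.28] w 1.006
[ -1.2   2.3 152.6]
```

Call:
drive_tool([
  [0, 1, 25],
  [0, 1, 30],
  [0, 0, 30],
  [0, 0, 30],
  [0, 0, 25],
  [0, 0, 11],
  [0, 0, 0],
  [0, 0, 0],
  [0, 0, 0],
  [0, 0, 0],
  [0, 0, 0],
  [0, 0, 0],
], gripper=[1, 1, 1, 1, 1, 1, 1, 1, 0, 0, 0, 0], turn=[0, 0, 0, 0, 0, 0, 0, 0, 0, 0, 0, 0])

```text
time_s: 3.45
position: [0.5561, 0.3632, 0.073]
eef_rot: [0.707, 0.707, 0.001, 0.0]
force: [-0.2, -0.1, -0.2]
width: 0.737
```

Call:
drive_tool([
  [0, 0, 0],
  [0, 0, 0],
  [0, 0, 0],
  [0, 0, 0],
  [0, 0, 0],
  [0, 0, 0],
], gripper=[0, 0, 0, 0, 0, 0], turn=[0, 0, 0, 0, 0, 0])

```text
time_s: 3.95
position: [0.5555, 0.3628, 0.0716]
eef_rot: [0.707, 0.707, -0.0, -0.0]
force: [-0.6, -0.0, -0.6]
width: 0.281
```

Run:
```python
from h import *
st()
for n in('wrist','side'):
    p,d=viewer.snapshot(n);cv2.imwrite(f'pics/{n}3.png',p)
    if n=='side': crop(p,190,225,110,100,6,'pics/s3.png')
st()
```

```text
t 3.95 p [0.5555 0.3628 0.0716] yang -0.0 z [-1.e-04 -1.e-04 -1.e+00] F [-0.57 -0.05 -0.63] w 0.281
t 4.05 p [0.5554 0.3628 0.0716] yang -0.0 z [-2.e-04 -1.e-04 -1.e+00] F [-0.76 -0.4   0.11] w 0.19
```

View pics/s3.png

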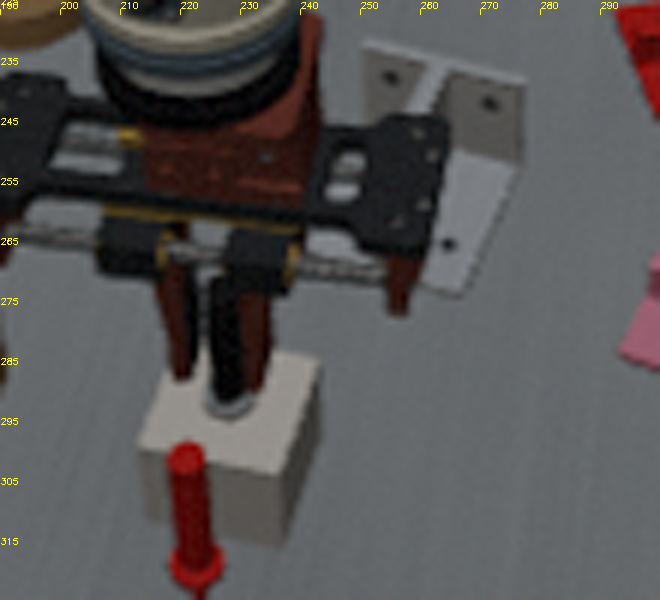

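View pics/wrist3.png

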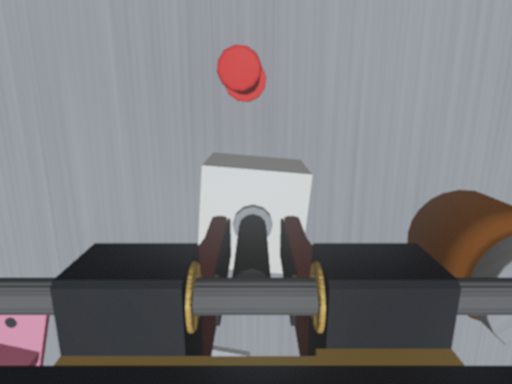

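Call:
drive_tool([
  [0, -1, 0],
  [0, 0, 0],
  [0, 0, 0],
  [0, 0, 0],
  [0, 0, 0],
  [0, 0, 0],
], gripper=[0, 0, 0, 0, 0, 0], turn=[0, 0, 0, 0, 0, 0])

```text
time_s: 4.55
position: [0.5545, 0.3628, 0.0716]
eef_rot: [0.707, 0.707, -0.0, 0.0]
force: [0.2, -0.3, 0.3]
width: 0.167
```

Call:
drive_tool([
  [0, 0, -10],
  [0, 0, -30],
  [0, 0, -30],
  [0, 0, -30],
  [0, 0, 0],
  [0, 0, 0],
], gripper=[0, 0, 0, 0, 0, 0], turn=[0, 0, 0, 0, 0, 0])

```text
time_s: 5.05
position: [0.5557, 0.3636, 0.1746]
eef_rot: [0.707, 0.707, 0.002, 0.001]
force: [-0.0, 0.6, -1.3]
width: 0.171
```

Run:
```python
from h import *
st()
m=viewer.camera_model('wrist')
p,d=viewer.snapshot('wrist');cv2.imwrite(f'pics/w4.png',p);np.savez('w4.npz',p=p,d=d,T=m['cam_to_world'])
p,d=viewer.snapshot('side');crop(p,180,170,110,130,5,'pics/s4.png')
st()
```

```text
t 5.05 p [0.5557 0.3636 0.1746] yang -0.0 z [ 0.0041  0.0026 -1.    ] F [-0.01  0.55 -1.33] w 0.171
t 5.15 p [0.554  0.3625 0.1713] yang -0.0 z [-7.e-04 -5.e-04 -1.e+00] F [-0.52  0.05 -0.06] w 0.164
```

View pics/w4.png

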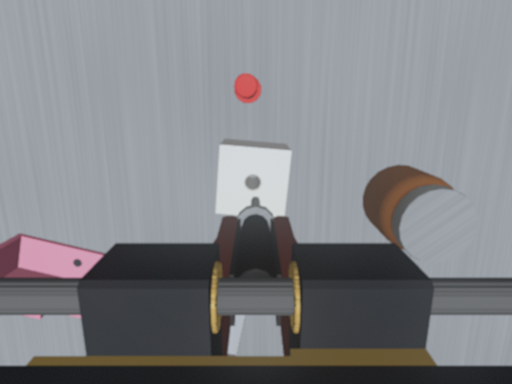

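View pics/s4.png

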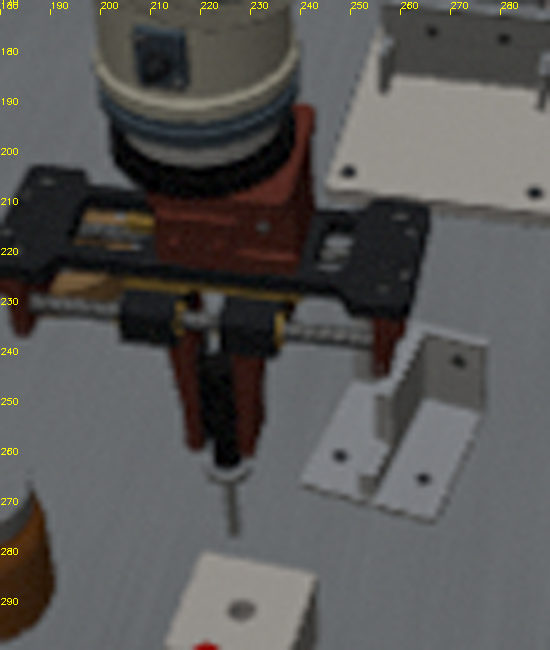

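Call:
drive_tool([
  [0, 0, -20],
  [-38, -5, -10],
  [-38, -5, 0],
  [-38, -5, 0],
  [-38, -5, 0],
  [-38, -5, 0],
  [-38, -5, 0],
  [-38, -5, 0],
  [-38, -5, 0],
  [-38, -5, 0],
  [-38, -5, 0],
  [-38, -5, 0],
], gripper=[0, 0, 0, 0, 0, 0, 0, 0, 0, 0, 0, 0], turn=[0, 0, 0, 0, 0, 0, 0, 0, 0, 0, 0, 0])

```text
time_s: 6.15
position: [0.4978, -0.0568, 0.2003]
eef_rot: [0.707, 0.707, -0.001, -0.001]
force: [2.0, 0.4, 0.3]
width: 0.167
```

Call:
drive_tool([
  [-38, 0, 0],
  [-38, 0, 0],
  [-38, 0, 0],
  [-38, 0, 0],
  [-38, 0, 0],
  [-28, 0, 0],
  [-10, 0, 0],
  [0, 0, 0],
  [0, 0, 0],
  [0, 0, 0],
  [0, 0, 0],
  [0, 0, 0],
], gripper=[0, 0, 0, 0, 0, 0, 0, 0, 0, 0, 0, 0], turn=[0, 0, 0, 0, 0, 0, 0, 0, 0, 0, 0, 0])

```text
time_s: 7.15
position: [0.4996, -0.2817, 0.2016]
eef_rot: [0.706, 0.708, 0.0, -0.0]
force: [-0.2, 0.9, -0.2]
width: 0.167
```

Run:
```python
from h import *
st()
m=viewer.camera_model('wrist')
p,d=viewer.snapshot('wrist');cv2.imwrite(f'pics/w5.png',p);np.savez('w5.npz',p=p,d=d,T=m['cam_to_world'])
crop(p,195,120,120,110,6,'pics/w5c.png')
st()
```

```text
t 7.15 p [ 0.4996 -0.2817  0.2016] yang 0.11 z [-3.e-04  3.e-04 -1.e+00] F [-0.18  0.89 -0.16] w 0.167
t 7.2 p [ 0.4997 -0.2819  0.2018] yang 0.09 z [-1.e-04  2.e-04 -1.e+00] F [ 0.09 -0.03 -0.12] w 0.167
```

View pics/w5.png

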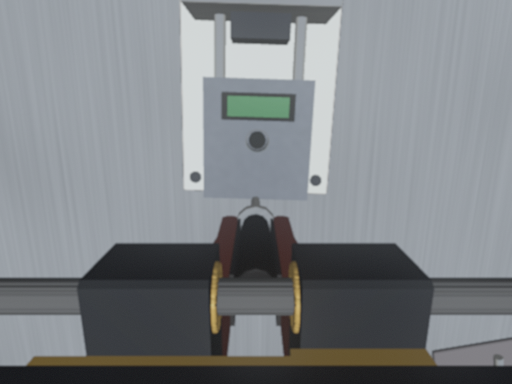

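View pics/w5c.png

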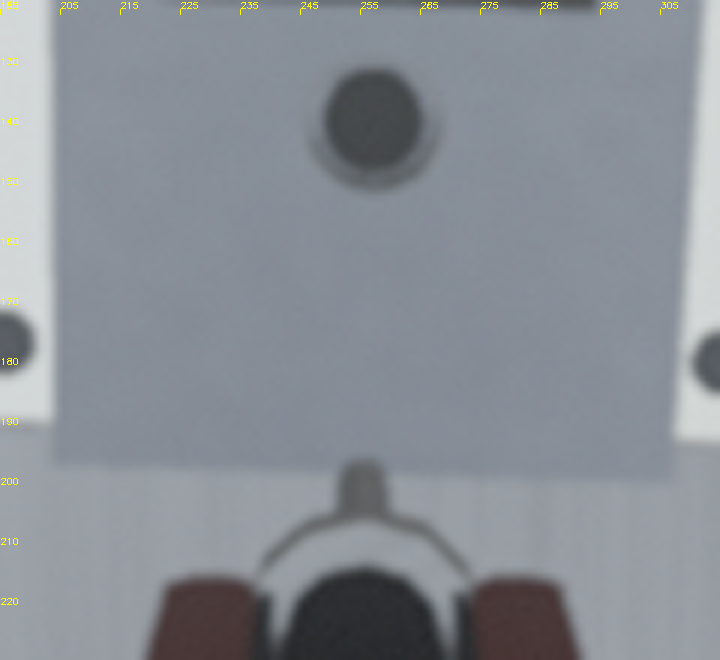

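Run:
```python
from h import *
m=viewer.camera_model('wrist');m['cam_to_world']=np.load('w5.npz')['T']
W=lambda x,y,z:atz(m,x/6+195-.42,y/6+120-.42,z)
print('mouth',W(374,127,.075),'cap',W(373,119,.067),'tip',W(362,484,.135),W(362,460,.135))
print('gauge rear corners',W(52,464,.075),W(673,482,.075))
```

```text
mouth [ 0.50119587 -0.24753903  0.075     ] cap [ 0.50109547 -0.24729196  0.067     ] tip [ 0.49962472 -0.28156232  0.135     ] [ 0.4996188  -0.27871802  0.135     ]
gauge rear corners [ 0.4549942  -0.29601979  0.075     ] [ 0.54452795 -0.2985229   0.075     ]
```

Call:
drive_tool([
  [17, 1.6, 0],
  [17, 0, 0],
  [0, 0, 25],
  [0, 0, 20],
  [0, 0, 10],
  [0, 0, 0],
  [0, 0, 0],
  [0, 0, 0],
], gripper=[0, 0, 0, 0, 0, 0, 0, 0], turn=[0, 0, 0, 0, 0, 0, 0, 0])

```text
time_s: 7.87
position: [0.5018, -0.2495, 0.1476]
eef_rot: [0.707, 0.707, 0.0, 0.001]
force: [0.1, 0.2, 0.3]
width: 0.165
```

Run:
```python
from h import *
st()
m=viewer.camera_model('wrist')
p,d=viewer.snapshot('wrist');np.savez('w6.npz',p=p,d=d,T=m['cam_to_world'])
crop(p,195,120,120,110,6,'pics/w6c.png')
p,d=viewer.snapshot('side');crop(p,225,90,100,100,6,'pics/s6c.png')
```

```text
t 7.87 p [ 0.5018 -0.2495  0.1476] yang 0.0 z [ 1.2e-03 -6.0e-04 -1.0e+00] F [0.08 0.22 0.33] w 0.165
```

View pics/w6c.png

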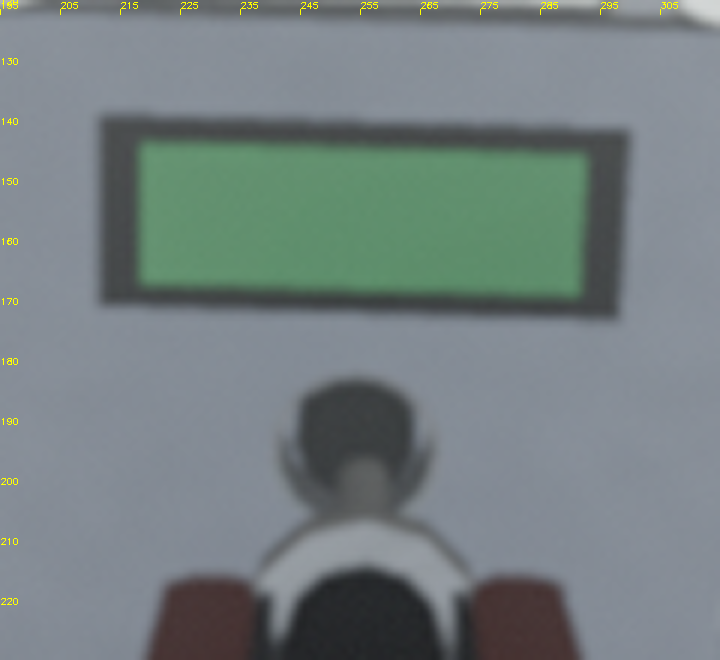

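View pics/s6c.png

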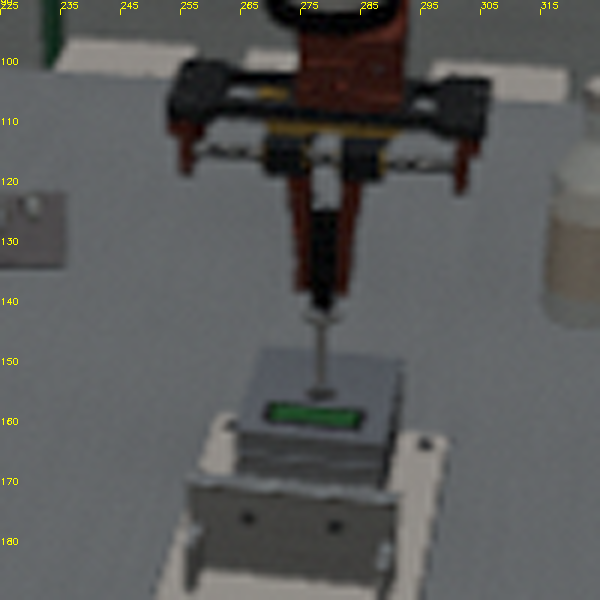

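Run:
```python
from h import *
m=viewer.camera_model('wrist');m['cam_to_world']=np.load('w6.npz')['T']
W=lambda x,y,z:atz(m,x/6+195-.42,y/6+120-.42,z)
print('cap',W(357,438,.067),'mouth',W(357,450,.075),'tip',W(362,484,.081)); st()
```

```text
cap [ 0.5013048  -0.24767368  0.067     ] mouth [ 0.501314 -0.246992  0.075   ] tip [ 0.50189128 -0.2493809   0.081     ]
t 7.97 p [ 0.5018 -0.2496  0.1478] yang -0.0 z [ 1.7e-03 -9.0e-04 -1.0e+00] F [ 0.58 -0.25 -0.19] w 0.164
```

Call:
drive_tool([
  [2, -0.5, 0],
  [0, 0, 5],
  [0, 0, 5],
  [0, 0, 2],
  [0, 0, 2],
  [0, 0, 2],
  [0, 0, 0],
  [0, 0, 0],
], gripper=[0, 0, 0, 0, 0, 0, 0, 0], turn=[0, 0, 0, 0, 0, 0, 0, 0])

```text
time_s: 8.63
position: [0.5004, -0.2471, 0.1307]
eef_rot: [0.707, 0.707, -0.0, -0.0]
force: [-1.9, 1.1, 3.1]
width: 0.17
```

Call:
drive_tool([
  [0, 0, 1],
  [0, 0, 1],
  [0, 0, 0],
  [0, 0, 0],
], gripper=[0, 0, 0, 0], turn=[0, 0, 0, 0])

```text
time_s: 8.97
position: [0.5005, -0.2472, 0.1292]
eef_rot: [0.707, 0.707, -0.0, -0.0]
force: [-3.5, 0.6, 8.4]
width: 0.166
```

Call:
drive_tool([
  [0, 0, 0.5],
  [0, 0, 0],
  [0, 0, 0],
  [0, 0, 0],
  [0, 0, -3],
  [0, 0, -5],
], gripper=[0, 0, 0, 0, 0, 0], turn=[0, 0, 0, 0, 0, 0])

```text
time_s: 9.47
position: [0.5004, -0.2471, 0.1361]
eef_rot: [0.707, 0.707, -0.0, -0.0]
force: [0.1, 0.2, 0.1]
width: 0.164
```

Call:
drive_tool([
  [0, 0, -20],
  [0, 0, -30],
  [0, 0, -20],
  [38, 3, 0],
  [38, 4, 0],
  [38, 4, 0],
  [38, 4, 0],
  [38, 4, 0],
  [38, 4, 0],
  [38, 4, 0],
  [38, 4, 0],
  [38, 4, 0],
], gripper=[0, 0, 0, 0, 0, 0, 0, 0, 0, 0, 0, 0], turn=[0, 0, 0, 0, 0, 0, 0, 0, 0, 0, 0, 0])

```text
time_s: 10.47
position: [0.5359, 0.0968, 0.2064]
eef_rot: [0.707, 0.707, 0.0, 0.0]
force: [1.2, -0.1, -0.6]
width: 0.167
```

Run:
```python
from h import *
print(to((.554,.31,.2)))
```

```text
t 10.47 p [0.5359 0.0968 0.2064] yang -0.0 z [ 1.2e-03  2.0e-04 -1.0e+00] F [ 1.19 -0.12 -0.56] w 0.167
[213.2  18.1   6.5]
```

Call:
drive_tool([
  [38, 4, 0],
  [38, 4, 0],
  [38, 4, 0],
  [38, 4, 0],
  [38, 2, 0],
  [18, 0, 0],
  [0, 0, 0],
  [0, 0, 0],
  [0, 0, 0],
  [0, 0, 0],
  [0, 0, 0],
], gripper=[0, 0, 0, 0, 0, 0, 0, 0, 0, 0, 0], turn=[0, 0, 0, 0, 0, 0, 0, 0, 0, 0, 0])

```text
time_s: 11.38
position: [0.5538, 0.3015, 0.2063]
eef_rot: [0.708, 0.707, -0.0, 0.0]
force: [0.7, 0.1, -0.5]
width: 0.165
```

Run:
```python
from h import *
st()
m=viewer.camera_model('wrist')
p,d=viewer.snapshot('wrist');np.savez('w7.npz',p=p,d=d,T=m['cam_to_world'])
crop(p,195,120,120,110,6,'pics/w7c.png')
p,d=viewer.snapshot('side');crop(p,180,180,100,130,5,'pics/s7c.png')
```

```text
t 11.38 p [0.5538 0.3015 0.2063] yang -0.09 z [-1.e-04 -2.e-04 -1.e+00] F [ 0.72  0.07 -0.52] w 0.165
```

View pics/w7c.png

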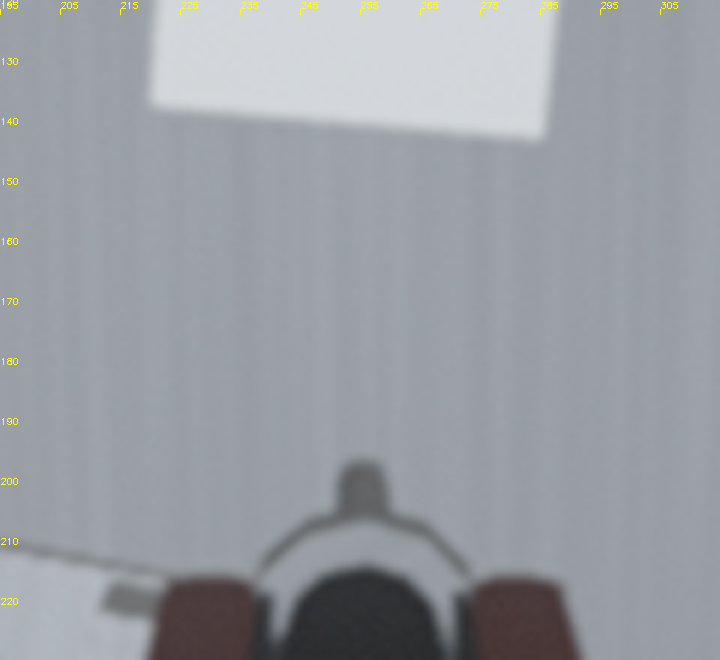

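View pics/s7c.png

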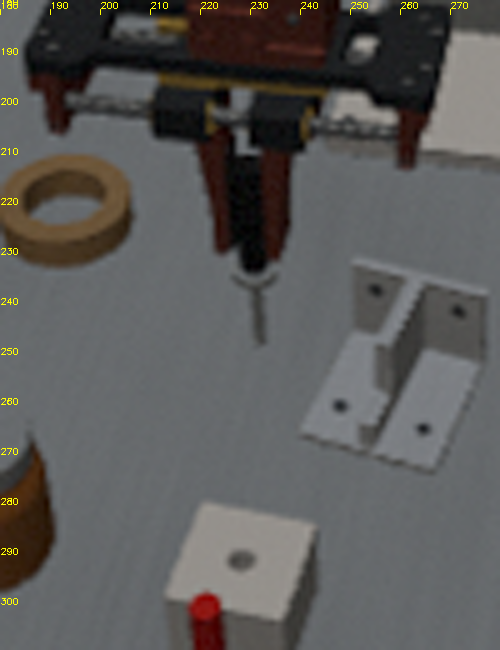

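Run:
```python
from h import *
z=np.load('w7.npz');crop(z['p'],215,70,80,75,8,'pics/w7d.png')
```

```text
(no output)
```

View pics/w7d.png

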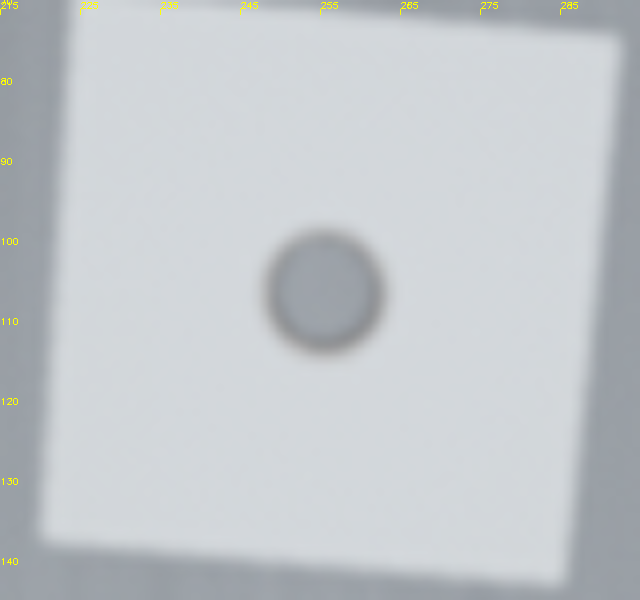

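Run:
```python
from h import *
z=np.load('w7.npz')
m=viewer.camera_model('wrist');m['cam_to_world']=z['T']
h=atz(m,325/8+215-.44,291/8+70-.44,.05);tip=atz(m,362/6+195-.42,484/6+120-.42,.2063-.0666)
print('hole',h,'tip',tip,'dist',h-tip)
```

```text
hole [0.55412496 0.36330548 0.05      ] tip [0.55380449 0.30162047 0.1397    ] dist [ 0.00032048  0.06168501 -0.0897    ]
```

Call:
drive_tool([
  [31, 0.3, 0],
  [30.7, 0, 10],
  [0, 0, 30],
  [0, 0, 25],
  [0, 0, 10],
  [0, 0, 0],
  [0, 0, 0],
  [0, 0, 0],
  [0, 0, 0],
], gripper=[0, 0, 0, 0, 0, 0, 0, 0, 0], turn=[0, 0, 0, 0, 0, 0, 0, 0, 0])

```text
time_s: 12.23
position: [0.5551, 0.3648, 0.1331]
eef_rot: [0.707, 0.707, 0.001, 0.0]
force: [0.2, 0.1, -0.3]
width: 0.165
```

Run:
```python
from h import *
st()
m=viewer.camera_model('wrist')
p,d=viewer.snapshot('wrist');np.savez('w8.npz',p=p,d=d,T=m['cam_to_world'])
crop(p,195,120,120,110,6,'pics/w8c.png')
```

```text
t 12.23 p [0.5551 0.3648 0.1331] yang -0.03 z [ 0.0026  0.0016 -1.    ] F [ 0.22  0.05 -0.27] w 0.165
```

View pics/w8c.png

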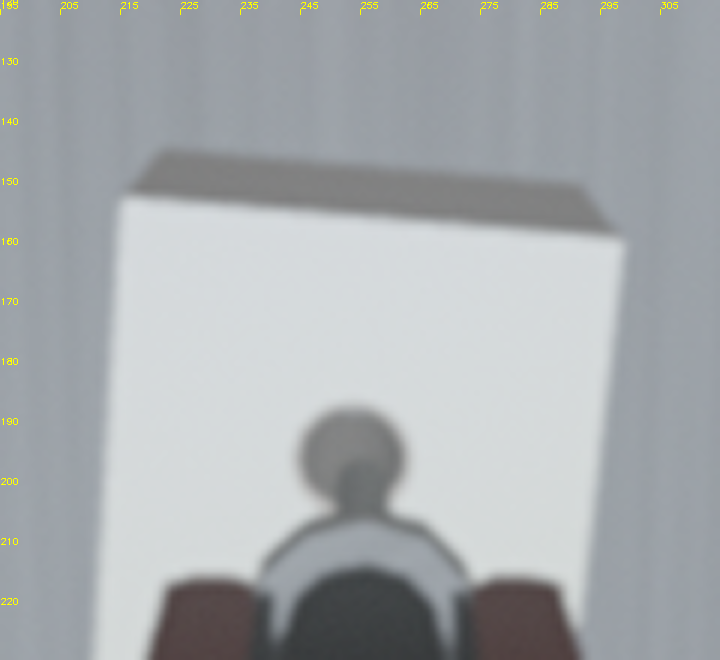

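Call:
drive_tool([
  [0, 0, 0],
  [0, 0, 0],
  [0, 0, 3],
  [0, 0, 0],
], gripper=[0, 0, 0, 0], turn=[0, 0, 0, 0])

```text
time_s: 12.62
position: [0.5537, 0.3644, 0.1279]
eef_rot: [0.707, 0.707, -0.0, -0.0]
force: [-0.5, -1.3, 0.4]
width: 0.166
```

Call:
drive_tool([
  [0, 0, 6],
  [0, 0, 6],
  [0, 0, 0],
  [0, 0, 0],
], gripper=[0, 0, 0, 0], turn=[0, 0, 0, 0])

```text
time_s: 12.95
position: [0.5534, 0.3642, 0.1152]
eef_rot: [0.707, 0.707, -0.001, -0.0]
force: [0.2, -0.4, -1.3]
width: 0.163
```

Tip z is about 0.0486, inside the hole with no contact. I'll lower it slowly.

Call:
drive_tool([
  [0, -1, 0],
  [0, 0, 10],
  [0, 0, 10],
  [0, 0, 10],
  [0, 0, 6],
  [0, 0, 4],
  [0, 0, 0],
  [0, 0, 0],
], gripper=[0, 0, 0, 0, 0, 0, 0, 0], turn=[0, 0, 0, 0, 0, 0, 0, 0])

```text
time_s: 13.62
position: [0.5528, 0.3644, 0.0758]
eef_rot: [0.707, 0.707, -0.0, -0.0]
force: [0.3, -0.8, -1.0]
width: 0.163
```

Call:
drive_tool([
  [-1, 1.3, 0],
  [0, 0, 2],
  [0, 0, 1],
  [0, 0, 1],
  [0, 0, 0],
  [0, 0, 0],
], gripper=[0, 0, 0, 0, 0, 0], turn=[0, 0, 0, 0, 0, 0])

```text
time_s: 14.12
position: [0.5542, 0.3635, 0.0722]
eef_rot: [0.707, 0.707, 0.0, -0.0]
force: [0.1, -0.5, -0.2]
width: 0.167
```

Call:
drive_tool([
  [0, 0, 0.5],
  [0, 0, 0],
  [0, 0, 0],
  [0, 0, 0],
  [0, 0, 0],
  [0, 0, 0],
  [0, 0, 0],
  [0, 0, 0],
  [0, 0, 0],
  [0, 0, 0],
  [0, 0, 0],
  [0, 0, 0],
], gripper=[0, 0.25, 0.3, 0.4, 0.6, 0.8, 1, 1, 1, 1, 1, 1], turn=[0, 0, 0, 0, 0, 0, 0, 0, 0, 0, 0, 0])

```text
time_s: 15.12
position: [0.5542, 0.3635, 0.0717]
eef_rot: [0.707, 0.707, 0.0, 0.0]
force: [-0.6, 0.6, -0.3]
width: 0.943
```

Call:
drive_tool([
  [0, 0, -10],
  [0, 0, -30],
  [0, 0, -35],
  [0, 0, -35],
  [0, 0, -30],
  [0, 0, 0],
  [0, 0, 0],
  [0, 0, 0],
  [0, 0, 0],
  [0, 0, 0],
], gripper=[1, 1, 1, 1, 1, 1, 1, 1, 1, 1], turn=[0, 0, 0, 0, 0, 0, 0, 0, 0, 0])

```text
time_s: 15.95
position: [0.5534, 0.363, 0.2101]
eef_rot: [0.707, 0.707, -0.001, -0.0]
force: [-0.4, -0.2, -0.4]
width: 1.002
```

Run:
```python
from h import *
st()
m=viewer.camera_model('wrist')
p,d=viewer.snapshot('wrist');np.savez('w9.npz',p=p,d=d,T=m['cam_to_world'])
cv2.imwrite('pics/w9.png',p)
p,d=viewer.snapshot('side');crop(p,200,225,100,100,6,'pics/s9.png')
```

```text
t 15.95 p [0.5534 0.363  0.2101] yang 0.0 z [-0.0023 -0.0015 -1.    ] F [-0.38 -0.16 -0.42] w 1.002
```

View pics/w9.png

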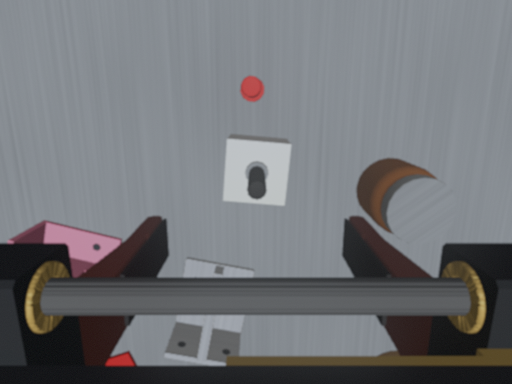

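View pics/s9.png

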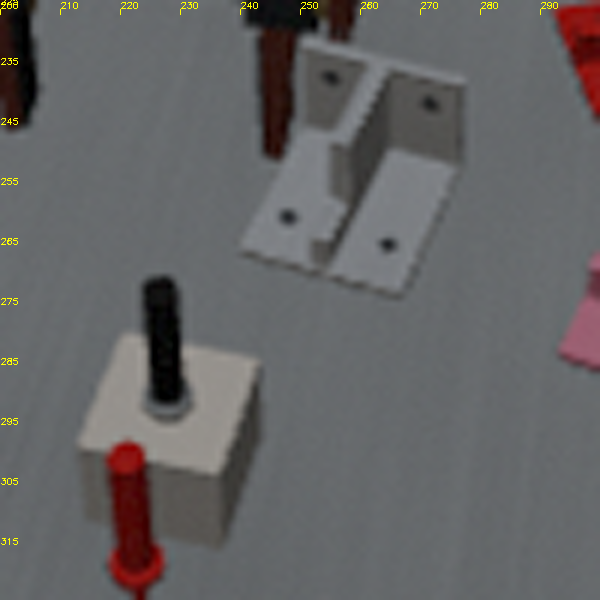

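Call:
drive_tool([
  [-35, -8, 0],
  [-35, -8, 0],
  [-35, -8, 0],
  [-35, -8, 0],
  [-35, -8, 0],
  [-35, -8, 0],
  [-25, -5, 0],
  [0, 0, 0],
  [0, 0, 0],
  [0, 0, 0],
  [0, 0, 0],
  [0, 0, 0],
], gripper=[1, 1, 1, 1, 1, 1, 1, 1, 1, 1, 1, 1], turn=[0, 0, 0, 0, 0, 0, 0, 0.09, 0.09, 0, 0, 0])

```text
time_s: 17.05
position: [0.5011, 0.1287, 0.2114]
eef_rot: [0.767, 0.642, -0.0, -0.0]
force: [-0.3, 0.2, 0.0]
width: 1.003
```

Run:
```python
from h import *
st()
m=viewer.camera_model('wrist')
p,d=viewer.snapshot('wrist');np.savez('w10.npz',p=p,d=d,T=m['cam_to_world'])
cv2.imwrite('pics/w10.png',p);crop(p,185,95,145,145,5,'pics/w10c.png')
```

```text
t 17.05 p [0.5011 0.1287 0.2114] yang -10.15 z [-6.e-04 -1.e-04 -1.e+00] F [-0.28  0.2   0.01] w 1.003
```

View pics/w10.png

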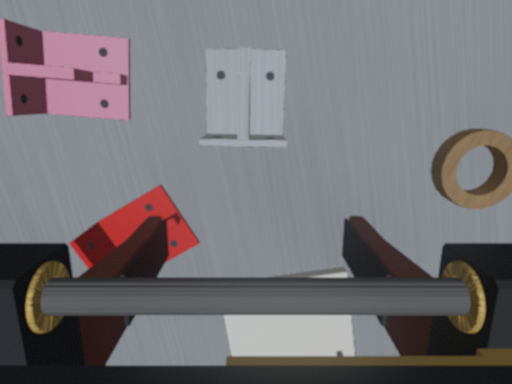

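View pics/w10c.png

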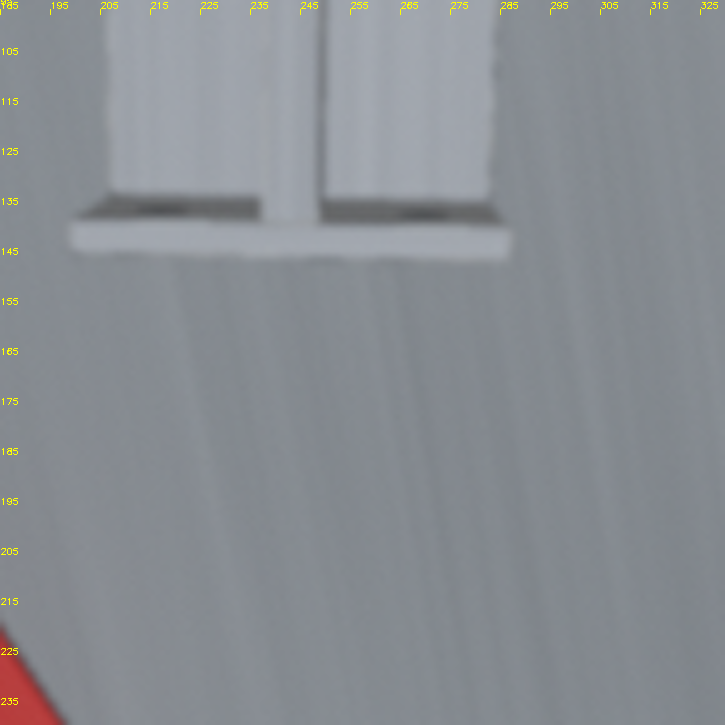

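Run:
```python
from h import *
z=np.load('w10.npz');crop(z['p'],195,35,105,115,6,'pics/w10d.png')
```

```text
(no output)
```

View pics/w10d.png

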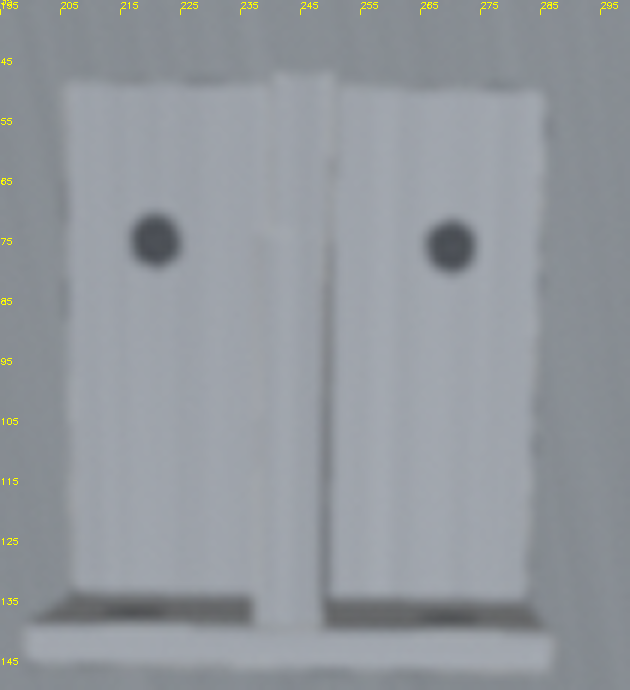

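Run:
```python
from h import *
z=np.load('w10.npz')
m=viewer.camera_model('wrist');m['cam_to_world']=z['T']
W=lambda x,y,zz:atz(m,x/6+195-.42,y/6+35-.42,zz)[:2]
r=[W(62,84,.006),W(545,90,.006)];f=[W(26,660,.06),W(551,670,.06)]
ri=[W(253,625,.062),W(323,627,.062),W(258,233,.062),W(330,235,.062)]
print('sole rear',r,np.linalg.norm(r[1]-r[0]));print('front',f,np.linalg.norm(f[1]-f[0]));print('rib',ri)
rm=sum(r)/2;fm=sum(f)/2;e=fm-rm;print('len',np.linalg.norm(e),'heading',np.degrees(np.arctan2(e[1],e[0])),'across ang',[np.degrees(np.arctan2(*(b-a)[::-1])) for a,b in(r,f)])
rf=(ri[0]+ri[1])/2;rr=(ri[2]+ri[3])/2;e2=rf-rr;print('rib',rf,rr,np.linalg.norm(e2),np.degrees(np.arctan2(e2[1],e2[0])))
c=(rm+fm)/2;print('origin',c)
```

```text
sole rear [array([0.47271547, 0.2522113 ]), array([0.55124588, 0.23724252])] 0.07994429254905323
front [array([0.45618755, 0.16508664]), array([0.5338001 , 0.14969649])] 0.07912372204885555
rib [array([0.49097664, 0.16442007]), array([0.50119371, 0.16229413]), array([0.5021611 , 0.21891772]), array([0.51221319, 0.216847  ])]
len 0.08897199540950325 heading -101.0066874880349 across ang [np.float64(-10.791764155188726), np.float64(-11.215949277070266)]
rib [0.49608518 0.1633571 ] [0.50718714 0.21788236] 0.05564403133763012 -101.50875552318315
origin [0.50348725 0.20105924]
```

Call:
drive_tool([
  [0, 0, 0],
  [31, -6, 0],
  [30.5, -5.5, 20],
  [0, 0, 30],
  [0, 0, 30],
  [0, 0, 30],
  [0, 0, 20],
  [0, 0, 0],
  [0, 0, 0],
  [0, 0, 0],
  [0, 0, 0],
  [0, 0, 0],
], gripper=[1, 1, 1, 1, 1, 1, 1, 1, 1, 1, 1, 1], turn=[0.015, 0, 0, 0, 0, 0, 0, 0, 0, 0, 0, 0])

```text
time_s: 18.1
position: [0.5029, 0.1915, 0.0833]
eef_rot: [0.773, 0.635, 0.001, 0.0]
force: [1.2, 0.7, 0.2]
width: 1.001
```

Run:
```python
from h import *
print(to((.5016,.1912,.020)))
m=viewer.camera_model('wrist')
p,d=viewer.snapshot('wrist');cv2.imwrite('pics/w11.png',p)
p,d=viewer.snapshot('side');crop(p,200,190,120,100,6,'pics/s11.png')
```

```text
t 18.1 p [0.5029 0.1915 0.0833] yang -11.17 z [ 0.0027  0.001  -1.    ] F [1.18 0.66 0.21] w 1.001
[-0.6 -1.4 63.3]
```

View pics/w11.png

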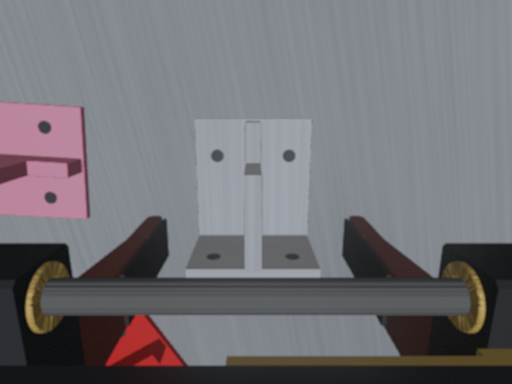

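View pics/s11.png

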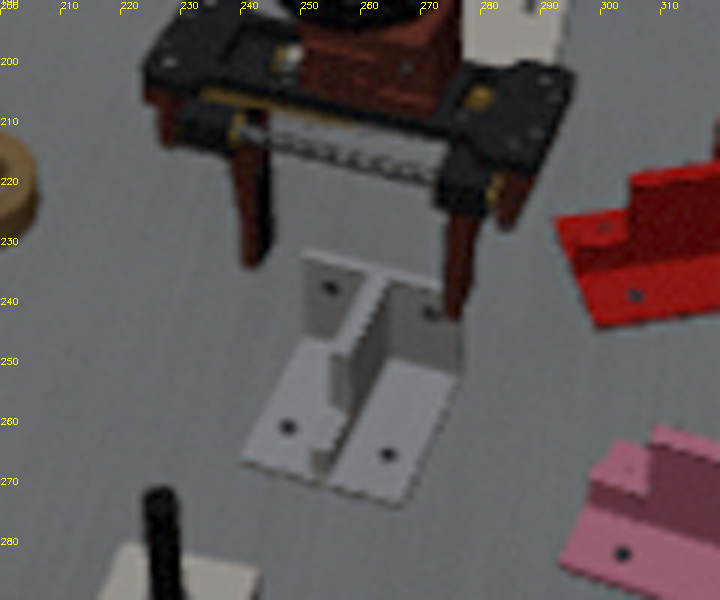

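The grey bracket sits centred between the jaws: its rib is at column 254 and the jaw centre is at about 255. I'll descend and grip.

Call:
drive_tool([
  [0, -0.3, 20],
  [0, 0, 25],
  [0, 0, 12],
  [0, 0, 6],
  [0, 0, 0],
  [0, 0, 0],
  [0, 0, 0],
  [0, 0, 0],
  [0, 0, 0],
  [0, 0, 0],
  [0, 0, 0],
  [0, 0, 0],
], gripper=[1, 1, 1, 1, 1, 0, 0, 0, 0, 0, 0, 0], turn=[0, 0, 0, 0, 0, 0, 0, 0, 0, 0, 0, 0])

```text
time_s: 19.2
position: [0.5016, 0.1912, 0.0189]
eef_rot: [0.773, 0.635, 0.0, 0.0]
force: [-0.3, -0.4, -0.2]
width: 0.51
```

Call:
drive_tool([
  [0, 0, 0],
  [0, 0, 0],
  [0, 0, 0],
  [0, 0, 0],
  [0, 0, 0],
  [0, 0, 0],
  [0, 0, 0],
  [0, 0, 0],
  [0, 0, 0],
  [0, 0, 0],
], gripper=[0, 0, 0, 0, 0, 0, 0, 0, 0, 0], turn=[0, 0, 0, 0, 0, 0, 0, 0, 0, 0])

```text
time_s: 20.03
position: [0.5015, 0.1911, 0.0186]
eef_rot: [0.773, 0.635, -0.0, -0.0]
force: [-1.2, -0.1, -0.4]
width: 0.116
```

Run:
```python
from h import *
st()
p,d=viewer.snapshot('wrist');cv2.imwrite('pics/w12.png',p)
```

```text
t 20.03 p [0.5015 0.1911 0.0186] yang -11.17 z [-1.e-04 -0.e+00 -1.e+00] F [-1.18 -0.1  -0.42] w 0.116
```

View pics/w12.png

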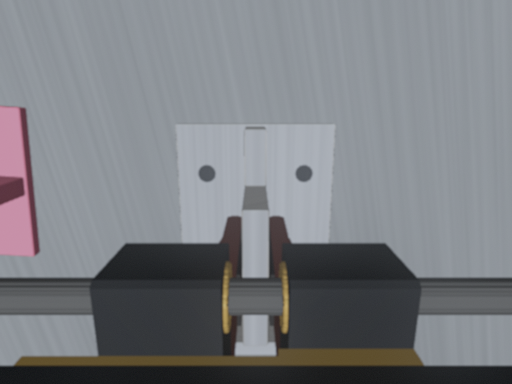

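Call:
drive_tool([
  [0, 0, -6],
  [0, 0, -20],
  [0, 0, -30],
  [0, 0, 0],
  [0, 0, 0],
  [-30, 2, 0],
  [-30, 2, 0],
  [-30, 2, 0],
  [-30, 2, 0],
  [-30, 2, 0],
  [-30, 1, 0],
  [-30, 0, 0],
], gripper=[0, 0, 0, 0, 0, 0, 0, 0, 0, 0, 0, 0], turn=[0, 0, 0, -0.08, -0.088, 0, 0, 0, 0, 0, 0, 0])

```text
time_s: 21.08
position: [0.5066, -0.0205, 0.0748]
eef_rot: [0.717, 0.698, -0.0, -0.0]
force: [0.6, 0.8, -4.3]
width: 0.114
```

Call:
drive_tool([
  [-22, 0, 0],
  [-10, 0, 0],
  [0, 0, 0],
  [0, 0, 0],
  [0, 0, 0],
  [0, 0, 0],
], gripper=[0, 0, 0, 0, 0, 0], turn=[0, 0, 0, 0, 0, 0])

```text
time_s: 21.58
position: [0.5059, -0.05, 0.0746]
eef_rot: [0.716, 0.698, -0.0, -0.0]
force: [-0.6, -0.0, -4.2]
width: 0.11
```

Run:
```python
from h import *
st()
m=viewer.camera_model('wrist')
p,d=viewer.snapshot('wrist');cv2.imwrite('pics/w13.png',p);np.savez('w13.npz',p=p,d=d,T=m['cam_to_world'])
p,d=viewer.snapshot('side');crop(p,230,130,90,110,6,'pics/s13.png');np.savez('s13.npz',p=p)
p,d=viewer.snapshot('top');crop(p,230,165,120,75,6,'pics/t13.png');np.savez('t13.npz',p=p,d=d)
```

```text
t 21.58 p [ 0.5059 -0.05    0.0746] yang -1.47 z [-3.e-04  2.e-04 -1.e+00] F [-0.64 -0.01 -4.2 ] w 0.11
```

View pics/w13.png

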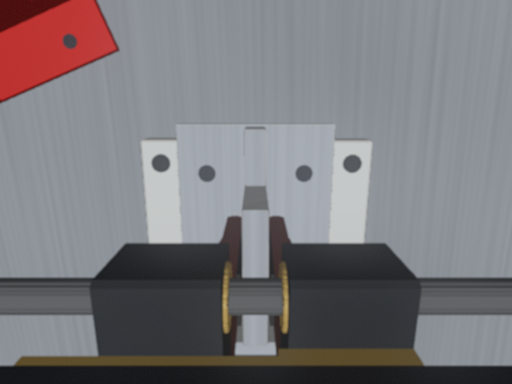

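View pics/s13.png

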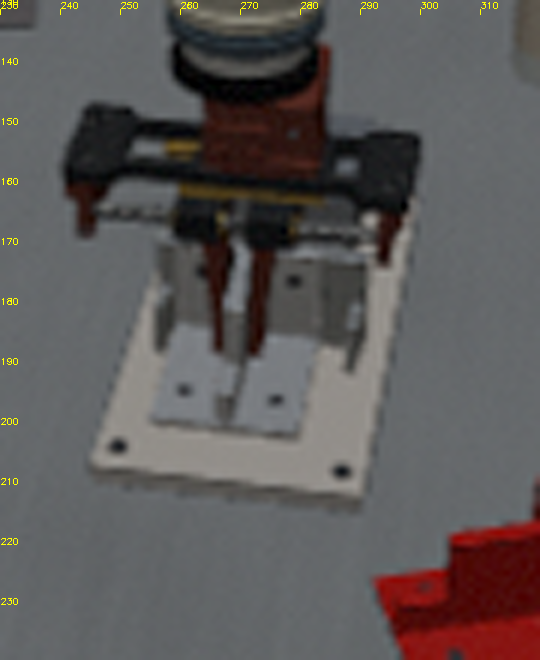

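View pics/t13.png

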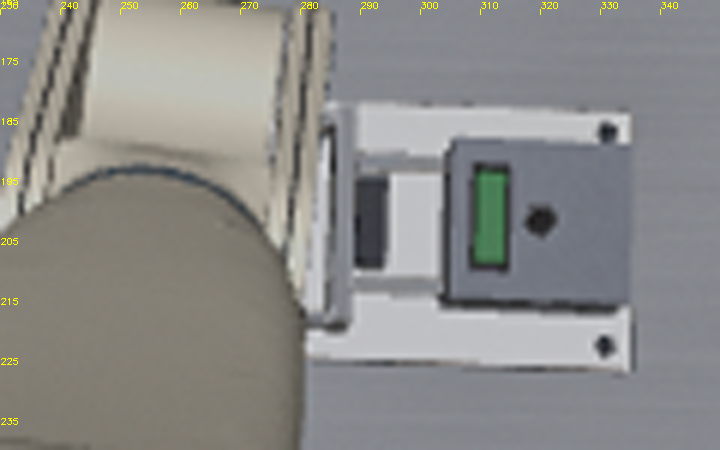

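Run:
```python
from h import *
z=np.load('w13.npz');crop(z['p'],130,110,250,80,3,'pics/w13c.png')
m=viewer.camera_model('wrist');m['cam_to_world']=z['T']
a,b=atz(m,142,139.5,.015),atz(m,370.5,139.5,.015);print(a,b,np.linalg.norm(a-b),np.degrees(np.arctan2(b[1]-a[1],b[0]-a[0])),(a+b)/2)
a,b=[atz(m,u,124,.056+.006) for u in(177.5,334.5)];print(a,b,np.linalg.norm(a-b),np.degrees(np.arctan2(b[1]-a[1],b[0]-a[0])),(a+b)/2)
```

```text
[ 0.43522951 -0.00580333  0.015     ] [ 0.58054563 -0.00948288  0.015     ] 0.14536269546325706 -1.45047644407924 [ 0.50788757 -0.0076431   0.015     ]
[0.46903876 0.0060327  0.062     ] [0.54677399 0.00406485 0.062     ] 0.07776012841029484 -1.4501180497529491 [0.50790637 0.00504878 0.062     ]
```

View pics/w13c.png

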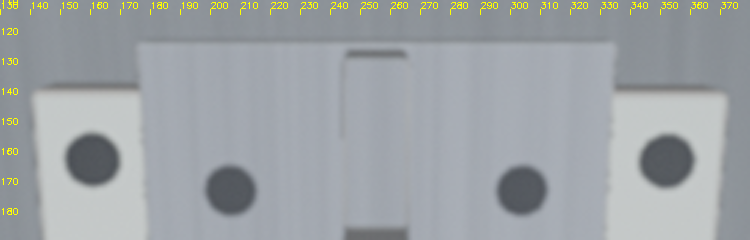

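Call:
drive_tool([
  [0, 0, 15],
  [0, 0, 15],
  [0, 0, 7],
  [0, 0, 2],
  [0, 0, 1],
  [0, 0, 0],
  [0, 0, 0],
  [0, 0, 0],
], gripper=[0, 0, 0, 0, 0, 0, 0, 0], turn=[0, 0, 0, 0, 0, 0, 0, 0])

```text
time_s: 22.4
position: [0.5065, -0.0511, 0.0353]
eef_rot: [0.717, 0.697, 0.0, 0.0]
force: [0.1, -0.2, -4.1]
width: 0.113
```

Call:
drive_tool([
  [0, 0, 1],
  [-12, 0, 0],
  [-12, 0, 0],
  [-9, 0, 0],
  [-5, 0, 0],
  [0, 0, 0.5],
  [0, 0, 0],
  [0, 0, 0],
], gripper=[0, 0, 0, 0, 0, 0, 0, 0], turn=[0, 0, 0, 0, 0, 0, 0, 0])

```text
time_s: 23.07
position: [0.5055, -0.0898, 0.0336]
eef_rot: [0.717, 0.697, 0.0, 0.001]
force: [0.4, -4.8, 2.6]
width: 0.114
```

Run:
```python
from h import *
st()
p,d=viewer.snapshot('side');crop(p,230,140,80,80,8,'pics/s14.png')
p,d=viewer.snapshot('top');crop(p,230,165,120,75,6,'pics/t14.png')
st()
```

```text
t 23.07 p [ 0.5055 -0.0898  0.0336] yang -1.57 z [ 1.2e-03 -6.0e-04 -1.0e+00] F [ 0.38 -4.79  2.63] w 0.114
t 23.17 p [ 0.5056 -0.0894  0.0336] yang -1.53 z [ 1.2e-03 -6.0e-04 -1.0e+00] F [-0.46 -5.05  3.77] w 0.113
```

View pics/s14.png

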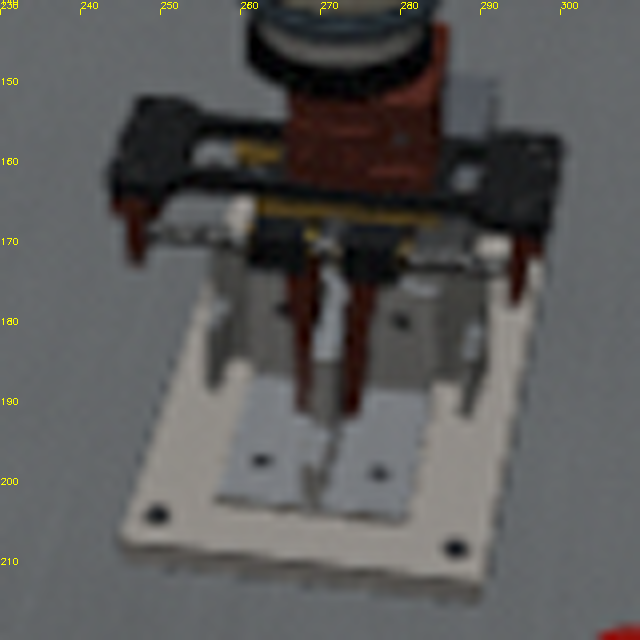

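Call:
drive_tool([
  [0, 0, -0.8],
  [0, 0, 0],
  [0, 0, 0],
  [0, 0, 0],
], gripper=[0, 0, 0, 0], turn=[0, 0, 0, 0])

```text
time_s: 23.5
position: [0.5045, -0.0885, 0.0337]
eef_rot: [0.717, 0.698, -0.0, -0.001]
force: [0.1, 0.1, -2.3]
width: 0.111
```

Call:
drive_tool([
  [-2, 0, -0.2],
  [-2, 0, 0],
  [-1, 0, 0],
  [-1, 0, 0],
  [0, 0, 0],
  [0, 0, 0],
  [0, 0, 0],
  [0, 0, 0],
], gripper=[0, 0, 0, 0, 0, 0, 0, 0], turn=[0, 0, 0, 0, 0, 0, 0, 0])

```text
time_s: 24.17
position: [0.5048, -0.0951, 0.0342]
eef_rot: [0.717, 0.697, 0.0, 0.0]
force: [0.3, -0.2, -3.6]
width: 0.114
```

Call:
drive_tool([
  [-1, 0, 0],
  [-1, 0, 0],
  [0, 0, 0],
  [0, 0, 0],
  [0, 0, 0],
  [0, 0, 0],
], gripper=[0, 0, 0, 0, 0, 0], turn=[0, 0, 0, 0, 0, 0])

```text
time_s: 24.67
position: [0.5047, -0.097, 0.0342]
eef_rot: [0.717, 0.698, -0.0, -0.0]
force: [0.7, 0.5, -3.2]
width: 0.11
```

Call:
drive_tool([
  [-1, 0, 0],
  [-1, 0, 0],
  [0, 0, 0],
  [0, 0, 0],
  [0, 0, 0],
  [0, 0, 0],
], gripper=[0, 0, 0, 0, 0, 0], turn=[0, 0, 0, 0, 0, 0])

```text
time_s: 25.17
position: [0.5047, -0.0989, 0.0342]
eef_rot: [0.717, 0.697, 0.0, -0.0]
force: [0.4, 3.4, -4.5]
width: 0.117
```

Call:
drive_tool([
  [-1, 0, 0],
  [-1, 0, 0],
  [-0.5, 0, 0],
  [0, 0, 0],
  [0, 0, 0],
  [0, 0, 0],
  [0, 0, 0],
  [0, 0, 0],
], gripper=[0, 0, 0, 0, 0, 0, 0, 0], turn=[0, 0, 0, 0, 0, 0, 0, 0])

```text
time_s: 25.83
position: [0.5046, -0.1011, 0.0342]
eef_rot: [0.717, 0.697, 0.0, -0.0]
force: [1.0, 6.6, -3.1]
width: 0.11
```

Call:
drive_tool([
  [-0.5, 0, 0],
  [-0.5, 0, 0],
  [0, 0, 0],
  [0, 0, 0],
  [0, 0, 0],
  [0, 0, 0],
], gripper=[0, 0, 0, 0, 0, 0], turn=[0, 0, 0, 0, 0, 0])

```text
time_s: 26.33
position: [0.5046, -0.1019, 0.0342]
eef_rot: [0.717, 0.697, 0.0, -0.0]
force: [1.1, 8.6, -2.0]
width: 0.112
```

Run:
```python
from h import *
fs=[]
for i in range(2):
    st();p,d=viewer.snapshot('side')
crop(p,230,140,80,80,8,'pics/s15.png')
m=viewer.camera_model('wrist');p,d=viewer.snapshot('wrist');st();cv2.imwrite('pics/w15.png',p);np.savez('w15.npz',p=p,d=d,T=m['cam_to_world'])
p,d=viewer.snapshot('top');crop(p,230,165,120,75,6,'pics/t15.png');st()
```

```text
t 26.33 p [ 0.5046 -0.1019  0.0342] yang -1.56 z [-1.e-04  8.e-04 -1.e+00] F [ 1.09  8.59 -2.04] w 0.112
t 26.38 p [ 0.5046 -0.1019  0.0342] yang -1.56 z [-1.e-04  9.e-04 -1.e+00] F [ 1.86  9.35 -2.85] w 0.112
t 26.48 p [ 0.5046 -0.1019  0.0342] yang -1.56 z [-1.e-04  8.e-04 -1.e+00] F [ 0.91  8.12 -2.1 ] w 0.111
t 26.53 p [ 0.5046 -0.1018  0.0342] yang -1.56 z [-1.e-04  9.e-04 -1.e+00] F [ 1.52  9.37 -2.24] w 0.115
```

View pics/s15.png

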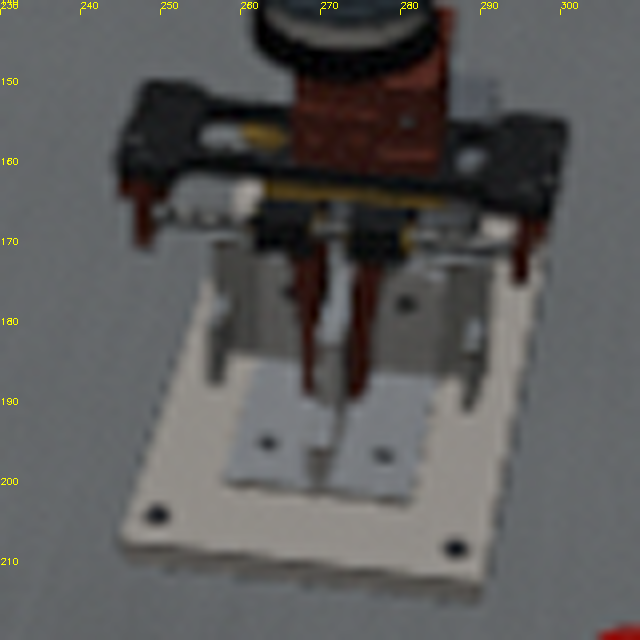

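View pics/w15.png

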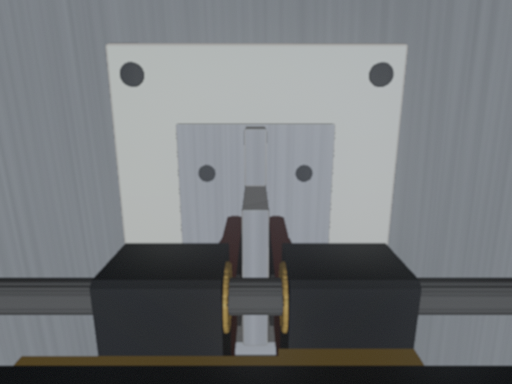

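View pics/t15.png

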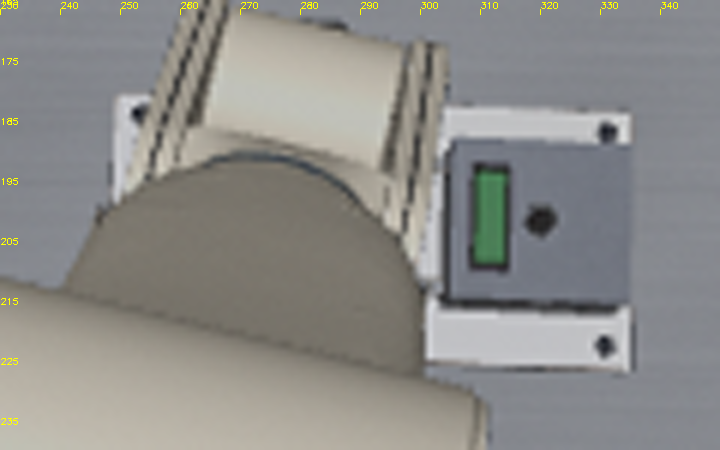

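Call:
drive_tool([
  [-0.4, 0, 0],
  [0, 0, 0],
  [0, 0, 0],
  [0, 0, 0],
  [0, 0, 0],
  [0, 0, 0],
  [0, 0, 0],
  [0, 0, 0],
], gripper=[0, 0, 0, 0, 0, 0, 0, 0], turn=[0, 0, 0, 0, 0, 0, 0, 0])

```text
time_s: 27.2
position: [0.5046, -0.1022, 0.0342]
eef_rot: [0.717, 0.697, 0.0, -0.0]
force: [0.9, 8.9, -3.2]
width: 0.111
```

Run:
```python
from h import *
F=[]
for i in range(8):
    F.append(bot.observe()['force']);p,d=viewer.snapshot('side')
print(np.mean(F,0),np.min(F,0),np.max(F,0));st();cv2.imwrite('pics/s16.png',p)
```

```text
[ 1.10976473  9.45493281 -2.57247764] [ 0.32777873  8.93227201 -3.42148242] [ 1.82112821 10.00655643 -1.92478269]
t 27.6 p [ 0.5046 -0.1022  0.0342] yang -1.56 z [-1.e-04  9.e-04 -1.e+00] F [ 1.51  9.22 -2.88] w 0.116
```

View pics/s16.png

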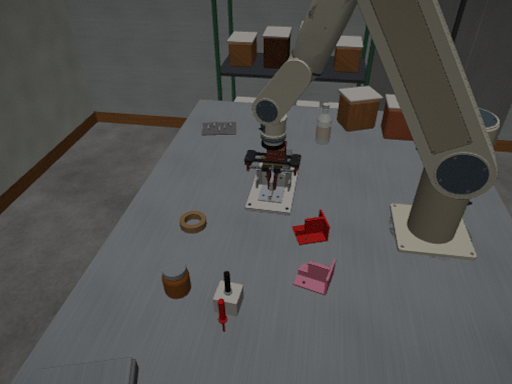

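The stylus is in its stand at (228,283), the bystanders haven't moved, and the bracket is held on the fence at a steady 9.5 N or so. I'm handing the job in.

```bash
python3 -c "
from rig import order
print(order.sign_off())"
```

```text
the job is handed in; nothing more can be done
None
```

The job is handed in at about 27.6 s of the 64 s allowed; it reports no verdict.

- **Gauge zeroed:** I pushed the button with the stylus tip until the wrist read about 8 N, more than the 5 N its spring needs. The tip was then at about z 0.0626, against 0.063 for fully down. I held it about 0.4 s and lifted off.
- **Stylus back in its stand:** the wrist and side pictures show it upright with the collar down, let go.
- **Bracket pressed on the fence:** in the last readings the push averaged 9.5 N (8.9 to 10.0). The arm's travel since first contact, about 4.5 mm, agrees with 10 N.
- **Alignment:** before lowering, the bracket's yaw matched the bed's to within measurement (both -1.45°), and it was centred to within about 1 mm.
- **Bystanders:** bottle, jar and tape roll look unmoved in the last side picture.

- **Not seen directly:** the fence's travel and the button's return. I inferred the first from force and arm position, and the second from the contact force dropping to zero.
- **Disagreement:** the top camera put the fixture about 3 mm off from the wrist camera. I trusted the wrist camera, and the point where the bracket touched the fence agreed with it to about 0.5 mm.
- **Mishaps:** while sliding on the bed, the bracket briefly pressed down with about 7 N and dragged with about 5 N of friction, so I raised it 1 mm before the final push. I also shifted the stylus 1 mm the wrong way while lowering it into the stand, and corrected that before letting go.

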